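Fish the chisel out of the dust box

TASK

The stone chisel has slid half under the guard of the blue dust box. First switch the fan off: press the red button fully down and let it come back up; only then take the chisel out through the hatch, tilting it so that its long body clears the guard without being forced against the box, and finish while holding it still in the gripper, the whole chisel at least 5 cm higher than the top of the box. Leave the things standing round about where they are.

Things in the scene. Friction and masses are not known exactly. Their poses are not given: they have to be found in the camera images.
- dust_box: fixed blue box, 175 (x) x 280 (y) x 65 mm high, walls and cover 5 mm, floor 4 mm thick; empty inside but for the chisel. Origin: centre of its underside, z up. The cover (z = 60 to 65 mm; clear guard, then grey panel) spans y = -20 to +140 mm. The rest, y = -135 to -20, x = -82 to +82 mm, is the open hatch, too short for the chisel lying flat. A black hose spigot sticks out 30 mm from the +y end
- hatch_edge (a point): middle of the guard's edge that borders the hatch, at the cover's top face (box frame x 0, y -20, z 65 mm)
- stop_button (a joint): travel of the red push button in m: 0 up, 0.006 fully down, pressed straight down; a spring returns it, about 5 N holds it fully down
- stop_button_top (a point): centre of the top face of the red button, 30 mm across, on the grey panel at x +45, y +98 mm of the box frame; moves with the button
- chisel: steel chisel, 220 mm long, straight shaft 16 x 16 mm, yellow band, 0.18 to 0.35 kg. Origin: middle of its length, on its underside; y along it to the blade, z up. It lies flat on the box's floor, along the box's y within 0.1 rad; the struck head (-y end) is in the hatch, 5 to 25 mm from the box's -y wall, the blade (+y end, 24 mm wide) under the cover
- chisel_head (a point): centre of the head's end face (chisel frame y -110, z 8 mm)
- chisel_tip (a point): centre of the blade's end (chisel frame y +110, z 8 mm)
- torch: black metal torch, a 29 mm thick, 110 mm long cylinder lying on the table to the left, near the red vice; origin on its underside
- magnifier: small folding loupe, 31x70x13 mm, lying in front of the display case; origin on its underside
- slate: flat grey slate chip, 50x70x20 mm, on the table to the left; origin on its underside
- jar: clear jar with black cap, 47 mm across, 63 mm tall, at the right behind the display case; origin on its underside
- green_stone: green viewing stone on a wooden stand, 43x56x88 mm, behind the blue box; origin on its underside
There are look-alikes about, which are no part of the job. What is shaped like the jar but pink is not meant.

How it is judged:
By the outcome, as a careful person would: the job done as asked, in the order asked, and still so for the second after the job is handed in, while the arm keeps its last pose, push and grip.
It also fails if it takes over 51 s, if anything falls off the work surface, if the arm or the gripper's body presses on something with over 40 N, if the wrist force passes 120 N, or if a joint passes its speed limit or range.

ROBOT

A 7-joint arm with a two-finger parallel gripper is mounted at the origin on a cart in front of the work surface, level with it; the furniture and walls round the work are solid. World frame = base frame: x ahead of the robot, y to its left, z up, the work surface at z = 0. Lengths are in mm, angles in rad, forces in N, time in s.
With the tool pointing down it reaches from about 400 to 875 mm from the base axis. Payload 19.3 kg.
Tool frame: the origin (TCP) lies at the very end of the fingers, on their centre line; the grasp point (between the pads) lies 19 mm behind it (bot.grasp_offset is the distance from the TCP to the grasp point, in mm); z points along the fingers, y is the line along which they close (so a half turn about z gives the same grasp; the last joint's range is limited). The gripper opens to 85 mm and grips with 20 to 120 N. Pads are 22 mm wide; open, the fingers measure 114 mm over their backs; the gripper's body (76 mm by 85 mm) begins 54 mm behind the grasp point. The pads swing forward as they close: fully open they stand 13 mm farther back than shut.
Start: joints at [-1.268, 0.521, -0.036, 1.599, 0.021, 1.021, -0.113], TCP at [227.658, 582.054, 231.291] pointing down, gripper open.
Joint ranges: [-2.91, 2.91], [-0.3, 2.13], [-1.5, 1.42], [0.17, 2.43], [-1.26, 4.41], [0.16, 1.93], [-2.52, 2.52]. Speed limits (rad/s): [1.89, 1.89, 2.39, 2.39, 3.01, 3.01, 3.01].

INTERFACE

Orientations are given as a unit quaternion [w, x, y, z].
In Python, from station import bot gives the robot as it stands.
- The arm moves only by the shell command python3 -m pendant 'ROWS' [FORCE]. ROWS is JSON, a list of rows, each an object with "twist": the turn, a rotation vector about the tool's x, y, z in degrees, a list of three; "travel": the shift along the tool's x, y, z in mm, a list of three; "claw": the opening in per cent of the stroke, from 0 (shut) to 100 (fully open). A call has 1 to 5 rows; each row is the pose to reach, as a shift and turn from the pose commanded when the call began, along the tool's axes at that moment; what a row does not reach only later rows make up. A row lasts 1/10 s, in which the tool goes at most 50 mm and 8.59 degrees, less where a joint would pass 70% of its speed; a pose out of reach is approached as far as the arm can. A call with a gripper value outside its range is refused whole. The fingers move at their own pace and stop on an object; FORCE is the grip in N (left out, the last holds). Time passes only in rows, so rows that repeat a pose let the fingers close. It gives the time, the measured TCP pose, the force, the opening and the grip force at its end, in the units of the state.
- bot.state(): the state, without advancing time (a new reading comes with each control period).
- bot.capture(name): name is "side" or "top"; returns the picture (480x640x3 uint8, blue, green, red); there is no depth.
- bot.camera_model(name): a dict with "camera_matrix" (3x3 intrinsics, pixels), "k1" (the pictures are not rectified: a ray, as slopes to the right and down, at radius r is drawn at 1 + k1 r^2 times it, then the intrinsics apply), "world_to_cam" (4x4, takes a point from world to camera coordinates). Camera axes: x right, y down, z forward; pixel columns grow to the right and rows downward; lengths in mm; the calibration is good to about 2 mm. A picture is of the moment at which its call begins. camera_model takes no time and is no camera call.
- bot.sign_off(): hands the job in; it is judged then, once.
The state is a dict: "t": time; "joint_pos": joint angles; "joint_vel": joint speeds; "tau": joint torques, N m; "ee_pos": TCP position; "tcp_rot": TCP orientation; "contact_force": force on the tool from outside, world axes, zero at the start; "ft_torque": the same for the moment, N m; "width": finger opening in mm; "gripper_force": force on a finger pad.
Only numpy, scipy, OpenCV 4.12 (cv2) and the standard library are available. Lean on these libraries where they do the work, as an engineer would, in place of code of your own. Each camera call takes 0.05 s, during which the arm holds its last target. There are 200 camera calls.

## Working session

There is one attempt and no reset: what is moved stays moved. The work goes in short steps, Python scripts to look and compute and a shell command to move; the robot and the scene stay as the last step left them, time stands still between calls to the robot, and variables do not carry over. Pictures are saved under pics/ and viewed, at most 10 in all, crops included, and the job is handed in when it is done.

```bash
ls; mkdir -p pics; python3 - <<'E'
from station import bot
import cv2
for n in("side","top"):
    cv2.imwrite(f"pics/{n}0.png",bot.capture(n)); m=bot.camera_model(n); print(n,m)
s=bot.state();print(s)
E
```

```text
pics
side {'camera_matrix': array([[462.1277679 ,   0.        , 320.24239678],
       [  0.        , 462.1277679 , 242.29296714],
       [  0.        ,   0.        ,   1.        ]]), 'k1': 0.013827738153047322, 'world_to_cam': array([[ 8.49269391e-01, -5.27558935e-01, -2.05687220e-02,
        -3.86444342e+02],
       [-3.38003686e-01, -5.13367385e-01, -7.88801265e-01,
         3.13739478e+02],
       [ 4.05579844e-01,  6.76857074e-01, -6.14304071e-01,
         8.02586740e+02],
       [ 0.00000000e+00,  0.00000000e+00,  0.00000000e+00,
         1.00000000e+00]])}
top {'camera_matrix': array([[589.49833001,   0.        , 322.02898424],
       [  0.        , 589.49833001, 238.76622178],
       [  0.        ,   0.        ,   1.        ]]), 'k1': -0.1516616982439251, 'world_to_cam': array([[ 2.27325126e-02, -9.99740938e-01, -1.13582217e-03,
         1.22148322e+02],
       [-9.94567608e-01, -2.24994136e-02, -1.01631936e-01,
         5.38894376e+02],
       [ 1.01580052e-01,  3.44000121e-03, -9.94821421e-01,
         1.30765838e+03],
       [ 0.00000000e+00,  0.00000000e+00,  0.00000000e+00,
         1.00000000e+00]])}
{'t': 0.1, 'joint_pos': array([-1.26821331,  0.52197088, -0.03633118,  1.59992611,  0.02122351,
        1.02109602, -0.11283124]), 'joint_vel': array([ 0.00132726,  0.00024651, -0.00219147, -0.00111514, -0.00194646,
       -0.00045776,  0.00107207]), 'tau': array([ 5.11827340e-03, -9.28497362e+01,  1.98418848e+00, -3.70537341e+01,
        1.80971995e-02,  5.39296758e-03,  1.14110748e-05]), 'ee_pos': array([227.55941007, 581.78945735, 230.78189925]), 'tcp_rot': array([-5.02956922e-05,  1.85327421e-01,  9.82676696e-01, -5.04851584e-04]), 'contact_force': array([ 0.83397274,  0.15576162, -0.14186523]), 'ft_torque': array([0.02930404, 0.04323384, 0.03190004]), 'gripper_force': 0.0, 'width': 85.32258032137455}
```

View pics/top0.png

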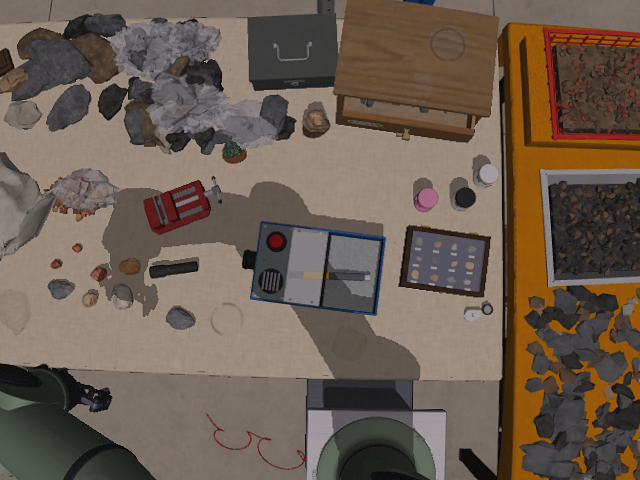

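View pics/side0.png

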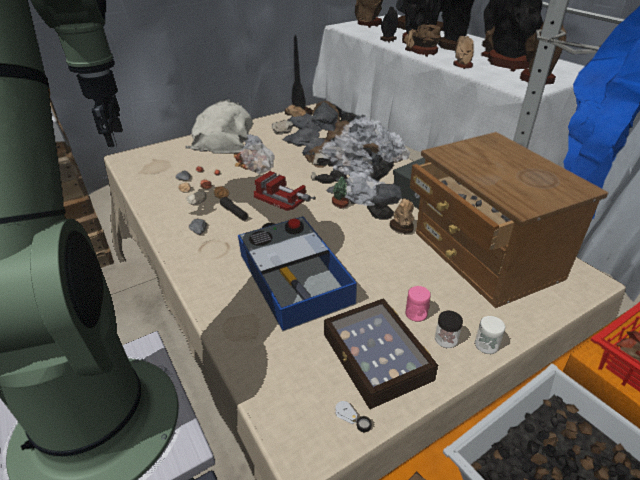

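The top view shows the blue box with corners near (262,222), (385,237), (376,314) and (250,299). The spigot is at (248,260), so box +y points left. The red button is at (277,241), the chisel's yellow band at (318,275) and its head near (369,278). The side view agrees: button (293,226), band (289,275).

Candidates:
- **Button:** red round (277,241), the black fan grille (271,281) or the red vice (178,207). I choose the red round one on the panel.
- **Chisel:** the bar with the yellow band (318–370,275), or the black torch (174,268). I choose the bar.

Next I measure and check the choice in one crop.

```bash
cat > h.py <<'E'
import numpy as np, cv2
from station import bot
from scipy.spatial.transform import Rotation as R
def ray(n,uv):
    m=bot.camera_model(n);K=m["camera_matrix"];T=m["world_to_cam"]
    p=cv2.undistortPoints(np.array([[uv]],float),K,np.array([m["k1"],0,0,0,0.])).ravel()
    d=T[:3,:3].T@np.r_[p,1]; return -T[:3,:3].T@T[:3,3], d/np.linalg.norm(d)
def plane(n,uv,z):
    o,d=ray(n,uv); return o+d*(z-o[2])/d[2]
def tri(a,b):
    (o,d),(q,e)=ray("side",a),ray("top",b)
    s=np.linalg.lstsq(np.c_[d,-e],q-o,rcond=None)[0]
    A,B=o+d*s[0],q+e*s[1]; return (A+B)/2,np.linalg.norm(A-B)
def proj(n,X):
    m=bot.camera_model(n);T=m["world_to_cam"]
    return cv2.projectPoints(np.atleast_2d(X).astype(float),cv2.Rodrigues(T[:3,:3])[0],T[:3,3],m["camera_matrix"],np.array([m["k1"],0,0,0,0.]))[0][:,0]
E
python3 - <<'E'
from h import *
t=cv2.imread("pics/top0.png");s=cv2.imread("pics/side0.png")
ht=cv2.cvtColor(t,cv2.COLOR_BGR2HSV);hs=cv2.cvtColor(s,cv2.COLOR_BGR2HSV)
def big(mask,roi):
    m=np.zeros_like(mask);x0,y0,x1,y1=roi;m[y0:y1,x0:x1]=mask[y0:y1,x0:x1]
    c=max(cv2.findContours(m,0,2)[0],key=cv2.contourArea);return c
# red button
red=lambda h:cv2.inRange(h,(0,130,60),(8,255,255))|cv2.inRange(h,(172,130,60),(180,255,255))
ct=big(red(ht),(255,225,300,260));cs=big(red(hs),(275,205,315,245))
for c in(ct,cs):print("button",cv2.boundingRect(c),cv2.contourArea(c),cv2.minEnclosingCircle(c))
et=cv2.fitEllipse(ct)[0];es=cv2.fitEllipse(cs)[0];print(et,es,tri(es,et))
# blue box outline
c=big(cv2.inRange(ht,(100,110,40),(130,255,255)),(235,205,400,330))
r=cv2.minAreaRect(c);b=cv2.boxPoints(r);print(r)
ap=cv2.approxPolyDP(cv2.convexHull(c),4,True)[:,0];print(ap.tolist())
for p in b: print(p,plane("top",p,65).round(1))
for p in ap: print("ap",p,plane("top",p,65).round(1))
y=big(cv2.inRange(ht,(15,90,60),(32,255,255)),(290,255,345,295));print("yellow",cv2.minAreaRect(y))
cv2.imwrite("pics/crop.png",np.hstack([cv2.resize(t[215:320,240:395],None,fx=3.8,fy=3.8,interpolation=2)[:399,:480*2], ]))
E
```

```text
button (269, 234, 14, 14) 127.5 ((275.7083435058594, 240.6770782470703), 6.837620735168457)
button (288, 219, 12, 9) 75.0 ((293.6363525390625, 223.0), 5.724496364593506)
(275.8816223144531, 240.78358459472656) (293.8896179199219, 222.98973083496094) (array([525.18932933, 233.94829452,  79.78132959]), np.float64(2.6894836552616415))
((317.55157470703125, 267.9519958496094), (127.33647155761719, 79.16143798828125), 7.253194808959961)
[[261, 222], [384, 237], [375, 315], [250, 298]]
[249.3956  299.17758] [395.8 290.   65. ]
[259.39005 220.64961] [569.3 273.7  65. ]
[385.70755 236.72641] [539.9  -6.1  65. ]
[375.7131 315.2544] [367.2  13.4  65. ]
ap [261 222] [566.4 270.   65. ]
ap [384 237] [539.2  -2.3  65. ]
ap [375 315] [367.7  14.9  65. ]
ap [250 298] [398.4 288.8  65. ]
yellow ((327.0, 275.5), (7.0, 2.0), 90.0)
```

View pics/crop.png

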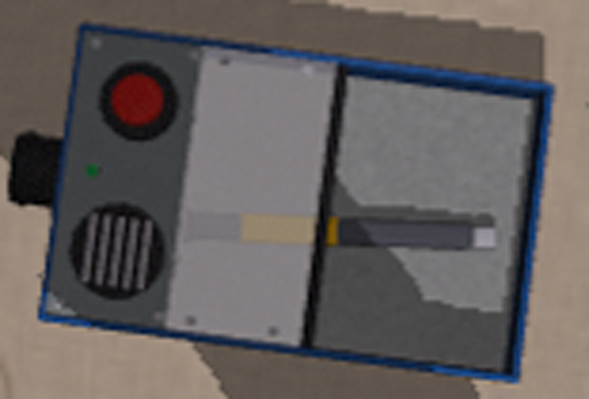

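The crop confirms both choices. The red button is at image (276,241), and the chisel runs from its head's end at about (370.5,277.5) to its tip at about (290,274), seen through the guard. The box centre is about (468,143) with yaw −6.1°, which predicts the button at (523,235); triangulation gives (525,234,80).

```bash
cat >> h.py <<'E'
C=np.array([468,142.8]);a=np.deg2rad(-6.1);Rb=np.array([[np.cos(a),-np.sin(a)],[np.sin(a),np.cos(a)]])
box=lambda p:Rb.T@(np.asarray(p)[:2]-C)
def go(target,yawy=None):
    s=bot.state();q=R.from_quat(np.roll(s["tcp_rot"],-1))
    print("t",s["t"],"pos",s["ee_pos"].round(1),"tool axes\n",q.as_matrix().round(3),"F",s["contact_force"].round(1),"w",s["width"])
    print("travel",q.inv().apply(np.array(target)-s["ee_pos"]).round(1))
E
python3 - <<'E'
from h import *
for cr,z in(((496,237),20),((345,232),20),((243,228),20),((190,226),20)):
    p=plane("top",(240+cr[0]/3.8,215+cr[1]/3.8),z);print(cr,p.round(1),"box",box(p).round(1))
go([524,234.5,100])
print("yaw of tool y", bot.state()["joint_pos"].round(3))
E
```

```text
(496, 237) [451.3  22.5  20. ] box [  -3.8 -121.4]
(345, 232) [452.3 112.6  20. ] box [-12.4 -31.7]
(243, 228) [453.3 173.4  20. ] box [-17.8  28.9]
(190, 226) [453.8 205.1  20. ] box [-20.7  60.4]
t 0.1 pos [227.6 581.8 230.8] tool axes
 [[-0.931  0.364 -0.   ]
 [ 0.364  0.931 -0.001]
 [-0.    -0.001 -1.   ]] F [ 0.8  0.2 -0.1] w 85.32258032137455
travel [-402.6 -215.3  131. ]
yaw of tool y [-1.268  0.522 -0.036  1.6    0.021  1.021 -0.113]
```

```bash
python3 -m pendant '[{"twist":[0,0,35],"travel":[-200,-108,0],"claw":0},{"twist":[0,0,35],"travel":[-200,-108,0],"claw":0},{"twist":[0,0,35],"travel":[-200,-108,0],"claw":0},{"twist":[0,0,35],"travel":[-200,-108,0],"claw":0},{"twist":[0,0,35],"travel":[-200,-108,0],"claw":0}]' 60
python3 - <<'E'
from h import *
go([524,234.5,150])
E
```

```text
t: 0.6
ee_pos: [377.0, 405.1, 231.3]
tcp_rot: [0.001, 0.476, 0.879, -0.0]
contact_force: [0.6, 0.5, 0.0]
width: 12.3
gripper_force: 0.0
t 0.6 pos [377.  405.1 231.3] tool axes
 [[-0.546  0.838  0.001]
 [ 0.838  0.546 -0.001]
 [-0.001 -0.    -1.   ]] F [0.6 0.5 0. ] w 12.270943210059214
travel [-223.1   30.    81.6]
```

```bash
python3 -m pendant '[{"twist":[0,0,34],"travel":[-223,30,80],"claw":0},{"twist":[0,0,34],"travel":[-223,30,80],"claw":0},{"twist":[0,0,34],"travel":[-223,30,80],"claw":0},{"twist":[0,0,34],"travel":[-223,30,80],"claw":0},{"twist":[0,0,34],"travel":[-223,30,80],"claw":0}]' 60
python3 -m pendant '[{"twist":[0,0,0],"travel":[0,0,0],"claw":0},{"twist":[0,0,0],"travel":[0,0,0],"claw":0}]' 60
python3 - <<'E'
from h import *
go([524,234.5,95])
t=bot.capture("top");s=bot.capture("side")
cv2.imwrite("pics/b1.png",np.hstack([cv2.resize(t[190:340,220:400],None,fx=2,fy=2),cv2.resize(s[150:300,200:400],None,fx=2,fy=2)]))
E
```

```text
t: 1.1
ee_pos: [524.2, 237.0, 150.2]
tcp_rot: [0.0, 0.712, 0.702, -0.001]
contact_force: [1.1, -0.7, 0.4]
width: -0.0
gripper_force: 0.0
t: 1.3
ee_pos: [523.1, 238.9, 150.7]
tcp_rot: [-0.0, 0.71, 0.704, -0.001]
contact_force: [0.1, 0.9, -0.6]
width: -0.1
gripper_force: 0.0
t 1.3 pos [523.1 238.9 150.7] tool axes
 [[ 0.008  1.    -0.001]
 [ 1.    -0.008 -0.001]
 [-0.001 -0.001 -1.   ]] F [ 0.1  0.9 -0.6] w -0.07091558637588422
travel [-4.3  1.  55.7]
```

View pics/b1.png

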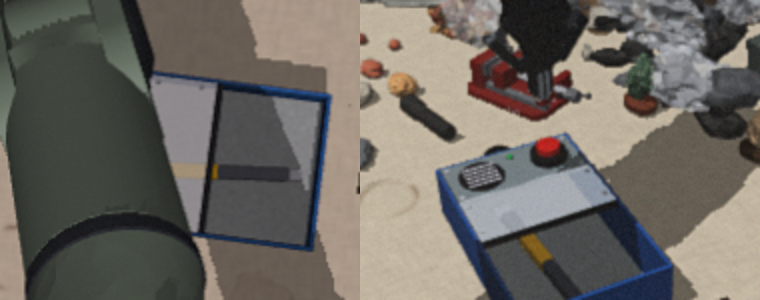

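The arm hides the button in the top view. In the side view the finger tips hang at (545,100) in the picture, straight above the button at (548,148). Descending.

```bash
python3 -m pendant '[{"twist":[0,0,0],"travel":[-4,1,40],"claw":0},{"twist":[0,0,0],"travel":[-4,1,60],"claw":0},{"twist":[0,0,0],"travel":[-4,1,64],"claw":0},{"twist":[0,0,0],"travel":[-4,1,66],"claw":0},{"twist":[0,0,0],"travel":[-4,1,66],"claw":0}]'
for i in 1 ; do python3 -m pendant '[{"twist":[0,0,0],"travel":[0,0,3],"claw":0},{"twist":[0,0,0],"travel":[0,0,3],"claw":0}]'; python3 -m pendant '[{"twist":[0,0,0],"travel":[0,0,3],"claw":0},{"twist":[0,0,0],"travel":[0,0,3],"claw":0}]';done
```

```text
t: 1.9
ee_pos: [524.2, 236.4, 86.3]
tcp_rot: [0.0, 0.709, 0.705, 0.001]
contact_force: [-1.9, 0.7, 1.4]
width: 0.1
gripper_force: 0.9
t: 2.1
ee_pos: [524.6, 236.3, 83.0]
tcp_rot: [0.0, 0.709, 0.705, 0.001]
contact_force: [0.6, 3.8, 3.8]
width: -0.1
gripper_force: 1.9
t: 2.3
ee_pos: [524.7, 236.3, 80.7]
tcp_rot: [-0.0, 0.709, 0.705, 0.001]
contact_force: [-6.2, 1.0, 25.5]
width: -0.1
gripper_force: 12.6
```

```bash
python3 -m pendant '[{"twist":[0,0,0],"travel":[0,0,0.5],"claw":0},{"twist":[0,0,0],"travel":[0,0,0.5],"claw":0}]'
python3 -c "
from h import *
s=bot.capture('side');cv2.imwrite('pics/p.png',s)"
python3 -m pendant '[{"twist":[0,0,0],"travel":[0,0,-4],"claw":0},{"twist":[0,0,0],"travel":[0,0,-8],"claw":0},{"twist":[0,0,0],"travel":[0,0,-25],"claw":0},{"twist":[0,0,0],"travel":[0,0,-60],"claw":0},{"twist":[0,0,0],"travel":[0,0,-60],"claw":0}]'
python3 - <<'E'
from h import *
p=cv2.imread("pics/p.png");s=bot.capture("side")
f=lambda i:cv2.resize(i[190:260,240:340],None,fx=4,fy=4)
cv2.imwrite("pics/b2.png",np.hstack([f(cv2.imread("pics/side0.png")),f(p)]));cv2.imwrite("pics/rel.png",f(s))
cv2.imwrite("pics/b2.png",np.vstack([np.hstack([f(cv2.imread("pics/side0.png")),f(p)]),np.hstack([f(s),f(s)])]))
go([452,57,120])
E
```

```text
t: 2.5
ee_pos: [524.7, 236.3, 80.6]
tcp_rot: [-0.0, 0.709, 0.705, 0.001]
contact_force: [-9.1, 0.8, 33.7]
width: -0.0
gripper_force: 16.5
t: 3.05
ee_pos: [525.7, 235.8, 142.2]
tcp_rot: [0.001, 0.71, 0.705, 0.002]
contact_force: [1.0, 0.3, -0.0]
width: -0.3
gripper_force: 0.0
t 3.1 pos [524.9 235.7 140.5] tool axes
 [[ 0.007  1.     0.003]
 [ 1.    -0.007  0.001]
 [ 0.001  0.003 -1.   ]] F [-0.9 -0.2 -0.7] w -0.3177448799698428
travel [-179.2  -71.8   20. ]
```

View pics/b2.png

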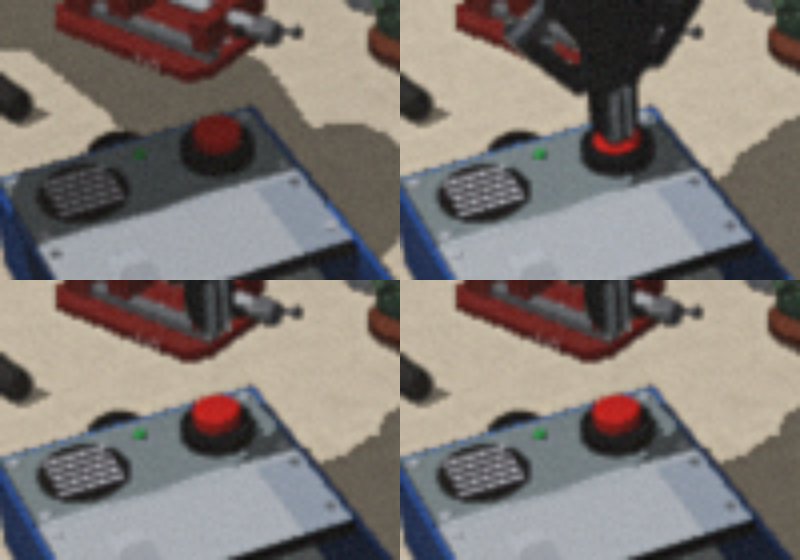

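Second crop (top right): the finger tip sits inside the black bezel with the button pushed down. Lower crops: the button is fully up again. The force reached 34 N with the button bottomed after 6 mm. Now to the chisel.

```bash
python3 -m pendant '[{"twist":[0,0,0],"travel":[-179,-72,15],"claw":60},{"twist":[0,0,0],"travel":[-179,-72,15],"claw":60},{"twist":[0,0,0],"travel":[-179,-72,15],"claw":60},{"twist":[0,0,0],"travel":[-179,-72,15],"claw":60},{"twist":[0,0,0],"travel":[-179,-72,15],"claw":60}]'
python3 -m pendant '[{"twist":[0,0,0],"travel":[0,0,30],"claw":60},{"twist":[0,0,0],"travel":[0,0,60],"claw":60},{"twist":[0,0,0],"travel":[0,0,80],"claw":60},{"twist":[0,0,0],"travel":[0,0,80],"claw":60},{"twist":[0,0,0],"travel":[0,0,80],"claw":60}]'
python3 - <<'E'
from h import *
go([452,57,7])
s=bot.capture("side");t=bot.capture("top")
cv2.imwrite("pics/g1.png",np.hstack([cv2.resize(s[200:340,225:365],None,fx=3.5,fy=3.5),cv2.resize(t[200:340,300:385],None,fx=3.5,fy=3.5)]))
E
```

```text
t: 3.6
ee_pos: [448.1, 51.9, 123.1]
tcp_rot: [-0.0, 0.711, 0.703, -0.002]
contact_force: [0.7, 1.1, -0.2]
width: 51.4
gripper_force: 0.0
t: 4.1
ee_pos: [450.7, 56.8, 43.8]
tcp_rot: [-0.0, 0.709, 0.705, -0.001]
contact_force: [0.4, -0.4, -0.3]
width: 51.3
gripper_force: 0.0
t 4.1 pos [450.7  56.8  43.8] tool axes
 [[ 0.007  1.    -0.001]
 [ 1.    -0.007 -0.   ]
 [-0.    -0.001 -1.   ]] F [ 0.4 -0.4 -0.3] w 51.262496714986725
travel [ 0.2  1.4 36.8]
```

View pics/g1.png

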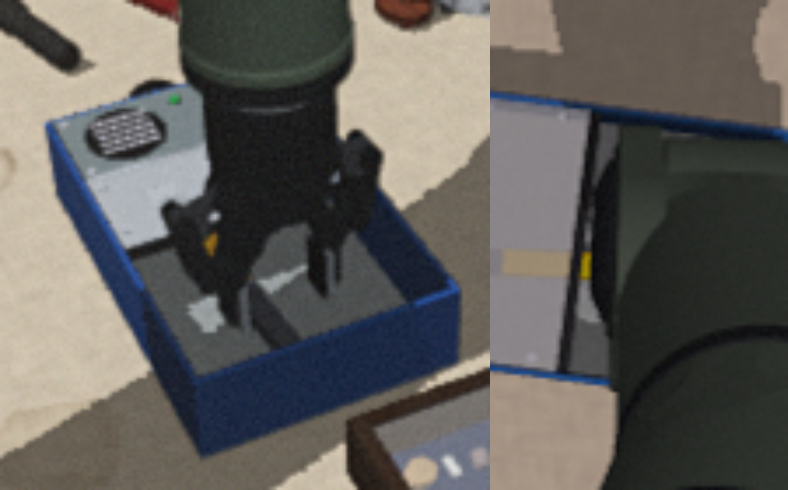

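The fingers at (240,320) and (325,290) straddle the shaft at (270,310), with clearance to the walls. Descending in steps, then gripping.

```bash
python3 -m pendant '[{"twist":[0,0,0],"travel":[0,1,20],"claw":60},{"twist":[0,0,0],"travel":[0,1,30],"claw":60},{"twist":[0,0,0],"travel":[0,1,33],"claw":60},{"twist":[0,0,0],"travel":[0,1,35],"claw":60},{"twist":[0,0,0],"travel":[0,1,35],"claw":60}]'
python3 -m pendant '[{"twist":[0,0,0],"travel":[0,0,0],"claw":15},{"twist":[0,0,0],"travel":[0,0,0],"claw":10},{"twist":[0,0,0],"travel":[0,0,0],"claw":5},{"twist":[0,0,0],"travel":[0,0,0],"claw":0},{"twist":[0,0,0],"travel":[0,0,0],"claw":0}]' 40
python3 -m pendant '[{"twist":[0,0,0],"travel":[0,0,0],"claw":0},{"twist":[0,0,0],"travel":[0,0,0],"claw":0},{"twist":[0,0,0],"travel":[0,0,0],"claw":0}]' 110
python3 -c "
from h import *
go([452,57,8])"
```

```text
t: 4.7
ee_pos: [452.0, 57.0, 9.1]
tcp_rot: [0.0, 0.709, 0.705, 0.0]
contact_force: [0.4, 0.8, 0.8]
width: 51.5
gripper_force: 0.0
t: 5.2
ee_pos: [452.4, 57.1, 9.3]
tcp_rot: [0.0, 0.709, 0.705, 0.0]
contact_force: [-0.3, 1.0, 7.6]
width: 14.5
gripper_force: 38.9
t: 5.5
ee_pos: [452.4, 57.1, 9.5]
tcp_rot: [0.0, 0.709, 0.705, 0.001]
contact_force: [-1.8, -0.8, 16.9]
width: 12.8
gripper_force: 107.8
t 5.5 pos [452.4  57.1   9.5] tool axes
 [[ 0.007  1.     0.001]
 [ 1.    -0.007  0.   ]
 [ 0.     0.001 -1.   ]] F [-1.8 -0.8 16.9] w 12.811913628305257
travel [-0.1 -0.4  1.5]
```

```bash
python3 -m pendant '[{"twist":[0,-1.5,0],"travel":[-0.4,0,-6],"claw":0},{"twist":[0,-3.5,0],"travel":[-1,0,-12.5],"claw":0},{"twist":[0,-6,0],"travel":[-1.6,0,-20.5],"claw":0},{"twist":[0,-8.5,0],"travel":[-2.3,0,-28.5],"claw":0},{"twist":[0,-8.5,0],"travel":[-2.3,0,-28.5],"claw":0}]'
python3 - <<'E'
from h import *
go([452,56.7,64.9])
s=bot.capture("side");t=bot.capture("top")
cv2.imwrite("pics/g2.png",np.hstack([cv2.resize(s[200:340,225:365],None,fx=3.5,fy=3.5),cv2.resize(t[200:340,300:385],None,fx=3.5,fy=3.5)]))
E
```

```text
t: 6.0
ee_pos: [452.1, 56.1, 37.7]
tcp_rot: [0.053, 0.706, 0.704, -0.053]
contact_force: [-0.4, 0.3, -4.0]
width: 12.7
gripper_force: 108.1
t 6.0 pos [452.1  56.1  37.7] tool axes
 [[ 0.003  1.     0.   ]
 [ 0.989 -0.003 -0.149]
 [-0.149  0.001 -0.989]] F [-0.4  0.3 -4. ] w 12.671897662916965
travel [ -3.5  -0.1 -27. ]
```

View pics/g2.png

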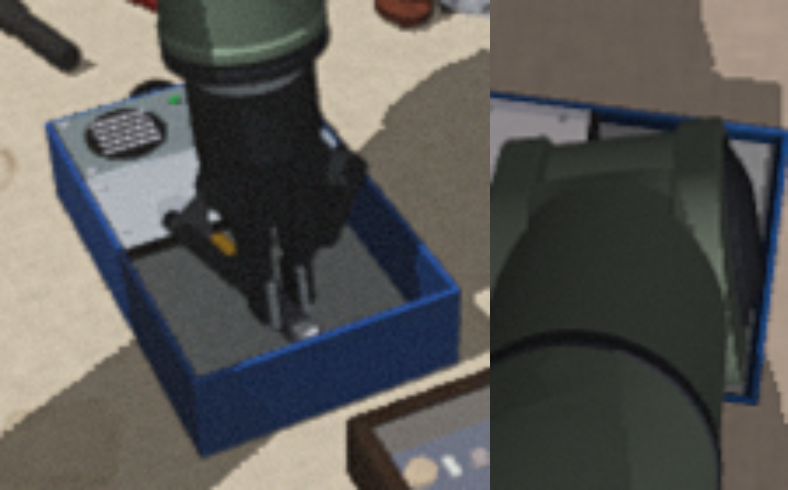

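The chisel is held and lifting: the head is at (308,328) in the picture, inside the wall. Wrist load is about 4 N, so it is free. I compare the head's pixel with the prediction.

```bash
python3 - <<'E'
from h import *
o,d=ray("side",(225+308/3.5,200+328/3.5));k=(451.3-o[0])/d[0];print((o+k*d).round(1),"expected [451,20.6,45.5]")
print(proj("side",[[451.3,20.6,45.5]]))
s=bot.state();print(s["contact_force"],s["ft_torque"])
E
```

```text
[451.3  20.5  54.8] expected [451,20.6,45.5]
[[313.11959556 296.87362366]]
[ 0.03077768 -1.34923888 -3.12628845] [ 0.07068958  0.01702997 -0.03752246]
```

```bash
python3 -m pendant '[{"twist":[0,-2,0],"travel":[-0.8,0,-6.5],"claw":0},{"twist":[0,-4,0],"travel":[-1.6,0,-13],"claw":0},{"twist":[0,-6.5,0],"travel":[-2.7,0,-20.5],"claw":0},{"twist":[0,-8.5,0],"travel":[-3.5,0,-27],"claw":0},{"twist":[0,-8.5,0],"travel":[-3.5,0,-27],"claw":0}]'
python3 -m pendant '[{"twist":[0,0,0],"travel":[0,0,0],"claw":0}]'
python3 - <<'E'
from h import *
go([452,56.7,64.9])
s=bot.state();print(s["contact_force"],s["ft_torque"])
s=bot.capture("side");t=bot.capture("top")
cv2.imwrite("pics/g3.png",np.hstack([cv2.resize(s[200:340,225:365],None,fx=3.5,fy=3.5),cv2.resize(t[200:340,300:385],None,fx=3.5,fy=3.5)]))
# predicted chisel outline points at this tilt
a=np.deg2rad(17);P=lambda l,h:[452.+0.014*(l-165),232-l*np.cos(a)+h*np.sin(a),5+l*np.sin(a)+h*np.cos(a)]
q=proj("side",[P(220,0),P(220,16),P(220,8),P(120,16)]);print(((q-[225,200])*3.5).round(0))
E
```

```text
t: 6.6
ee_pos: [452.0, 55.7, 64.2]
tcp_rot: [0.104, 0.701, 0.698, -0.105]
contact_force: [-0.2, 0.2, -2.7]
width: 12.3
gripper_force: 108.1
t: 6.7
ee_pos: [451.7, 54.9, 64.1]
tcp_rot: [0.103, 0.702, 0.697, -0.105]
contact_force: [0.5, 0.3, -1.8]
width: 12.5
gripper_force: 108.1
t 6.7 pos [451.7  54.9  64.1] tool axes
 [[ 0.006  1.    -0.003]
 [ 0.957 -0.007 -0.291]
 [-0.291 -0.001 -0.957]] F [ 0.5  0.3 -1.8] w 12.541097444980394
travel [ 1.5  0.3 -1.3]
[ 0.50792435  0.30684749 -1.80659544] [ 0.33005619  0.01010325 -0.0190891 ]
[[308. 308.]
 [304. 285.]
 [306. 297.]
 [226. 234.]]
```

View pics/g3.png

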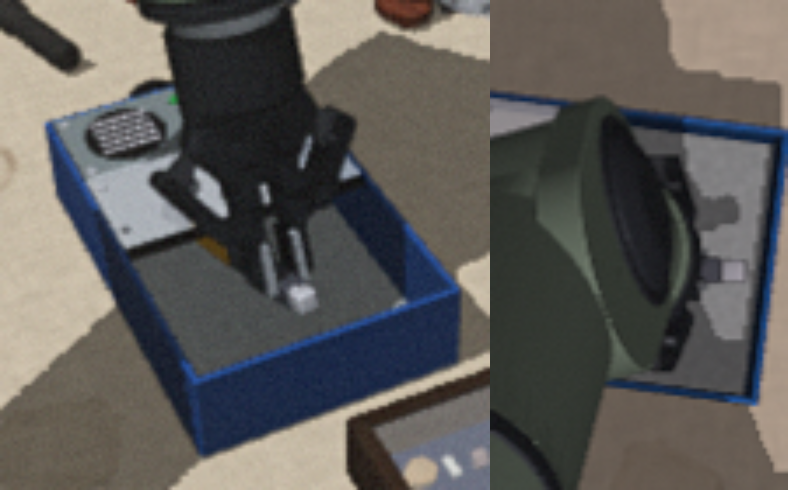

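The head face is at (300,297), where I predicted (306,297), so the chisel follows rigidly and there is no contact load. Sliding it out along its own axis.

```bash
python3 -m pendant '[{"twist":[0,0,0],"travel":[-7,0,0],"claw":0},{"twist":[0,0,0],"travel":[-16,0,0],"claw":0},{"twist":[0,0,0],"travel":[-26,0,0],"claw":0},{"twist":[0,0,0],"travel":[-34,0,0],"claw":0},{"twist":[0,0,0],"travel":[-40,0,0],"claw":0}]'
python3 -c "
from h import *
go([452,15,80])"
```

```text
t: 7.3
ee_pos: [451.7, 15.9, 76.6]
tcp_rot: [0.104, 0.702, 0.697, -0.105]
contact_force: [0.6, 0.4, -3.4]
width: 12.7
gripper_force: 108.1
t 7.3 pos [451.7  15.9  76.6] tool axes
 [[ 0.007  1.    -0.002]
 [ 0.956 -0.007 -0.292]
 [-0.292  0.    -0.956]] F [ 0.6  0.4 -3.4] w 12.672199235616706
travel [-1.9  0.4 -3. ]
```

```bash
python3 -m pendant '[{"twist":[0,0,0],"travel":[-9,0,0],"claw":0},{"twist":[0,0,0],"travel":[-18,0,0],"claw":0},{"twist":[0,0,0],"travel":[-28,0,0],"claw":0},{"twist":[0,0,0],"travel":[-38,0,0],"claw":0},{"twist":[0,0,0],"travel":[-45,0,0],"claw":0}]'
python3 -m pendant '[{"twist":[0,0,0],"travel":[-9,0,0],"claw":0},{"twist":[0,0,0],"travel":[-20,0,0],"claw":0},{"twist":[0,0,0],"travel":[-32,0,0],"claw":0},{"twist":[0,0,0],"travel":[-45,0,0],"claw":0},{"twist":[0,0,0],"travel":[-50,0,0],"claw":0}]'
python3 - <<'E'
from h import *
go([452,-75,220])
s=bot.capture("side");t=bot.capture("top")
cv2.imwrite("pics/g4.png",np.hstack([cv2.resize(s[180:360,225:400],None,fx=2.2,fy=2.2),cv2.resize(t[180:360,260:440],None,fx=2.2,fy=2.2)]))
E
```

```text
t: 7.8
ee_pos: [451.4, -27.1, 89.7]
tcp_rot: [0.104, 0.702, 0.697, -0.105]
contact_force: [-1.0, -0.3, -2.0]
width: 12.1
gripper_force: 108.1
t: 8.3
ee_pos: [451.0, -75.4, 104.5]
tcp_rot: [0.104, 0.702, 0.697, -0.105]
contact_force: [0.5, 0.8, -2.4]
width: 12.6
gripper_force: 108.1
t 8.3 pos [451.  -75.4 104.5] tool axes
 [[ 0.008  1.    -0.002]
 [ 0.956 -0.008 -0.293]
 [-0.293  0.    -0.956]] F [ 0.5  0.8 -2.4] w 12.564432772092722
travel [ -33.4    1.  -110.6]
```

View pics/g4.png

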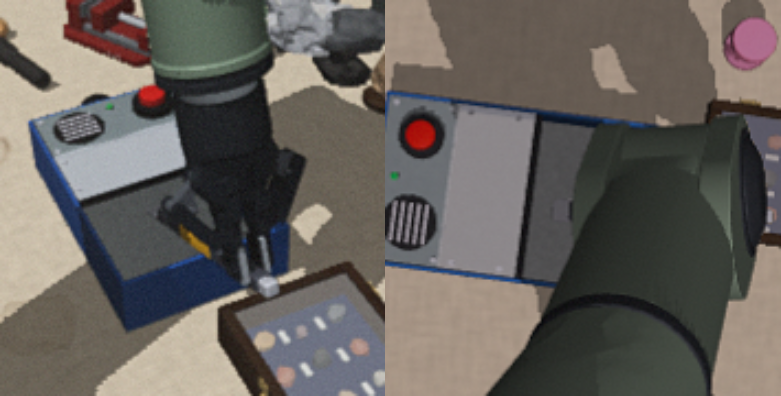

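The top picture shows the blade end at (560,210), clear of the guard edge at (530,210). The chisel is out of the cover, so I lift straight up.

```bash
python3 -m pendant '[{"twist":[0,0,0],"travel":[-5,0,-16],"claw":0},{"twist":[0,0,0],"travel":[-14,0,-46],"claw":0},{"twist":[0,0,0],"travel":[-25,0,-82],"claw":0},{"twist":[0,0,0],"travel":[-36,0,-117],"claw":0},{"twist":[0,0,0],"travel":[-44,0,-143],"claw":0}]'
python3 -m pendant '[{"twist":[0,0,0],"travel":[0,0,0],"claw":0},{"twist":[0,0,0],"travel":[0,0,0],"claw":0},{"twist":[0,0,0],"travel":[0,0,0],"claw":0},{"twist":[0,0,0],"travel":[0,0,0],"claw":0},{"twist":[0,0,0],"travel":[0,0,0],"claw":0}]'
python3 - <<'E'
from h import *
go([452,-75,250])
s=bot.capture("side");t=bot.capture("top")
cv2.imwrite("pics/g5.png",np.hstack([s[80:400,150:510],t[120:440,240:480]]))
E
```

```text
t: 8.9
ee_pos: [451.2, -73.8, 255.4]
tcp_rot: [0.104, 0.702, 0.697, -0.104]
contact_force: [0.7, 0.0, -2.7]
width: 12.7
gripper_force: 108.1
t: 9.4
ee_pos: [450.8, -74.3, 253.0]
tcp_rot: [0.104, 0.702, 0.697, -0.106]
contact_force: [0.0, 0.1, -3.1]
width: 12.5
gripper_force: 108.1
t 9.4 pos [450.8 -74.3 253. ] tool axes
 [[ 0.006  1.    -0.003]
 [ 0.956 -0.007 -0.293]
 [-0.293 -0.001 -0.956]] F [ 0.   0.1 -3.1] w 12.523682265118387
travel [0.2 1.2 3.1]
```

View pics/g5.png

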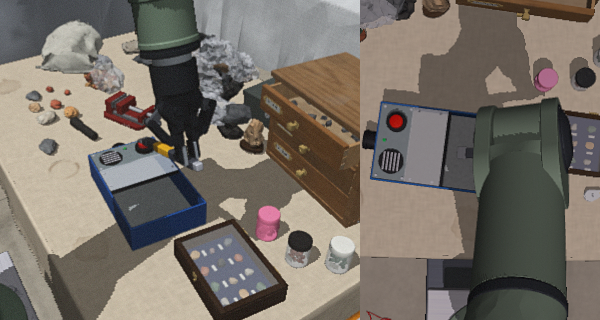

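The side picture shows the chisel held in the air, with its head at (197,165) and yellow band at (163,148). The box is empty, the button is up, and the surroundings are unmoved. The tip's underside is at about z = 194 mm, well above the 115 mm needed.

```bash
python3 -c "
from station import bot
print(bot.sign_off())"
```

```text
the job is handed in; nothing more can be done
None
```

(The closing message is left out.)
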